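# Snap the retaining clip into the shaft groove

### The job

Take the open spring clip out of its stand and press it, open side down, onto the shaft in the bearing cradle so that it snaps into the shaft's groove and sits fully home, then let go of it. The groove must be found by feel: search with a light touch and press gently, only as hard as the snap needs, for leaning hard on the clip bends it. Leave the other things on the bench where they are.

Things in the scene. Friction and masses are not known exactly. Their poses are not given: they have to be found in the camera images.
- clip_tab (a point): centre of the clip's grip tab, an upright flat steel block 24 mm wide (its x), 10 mm thick (its y) and 40 mm high (its z, up). The clip's dark open C is under it. The clip (0.085 kg) stands loose and upright, open side down, in the slot of a small stand
- clip_seat (a point): centre of the clip's C, 35 mm straight under clip_tab, same axes; y is the axis on which it will sit. The C is 5 mm thick along y, 30 mm wide along x, mouth 13 mm wide and downward. Jaw tips: round, 5 mm diameter, centres 6.6 mm below this point and 9 mm to either side; lowest point of the clip 9.1 mm below it
- clip: the whole clip, origin at clip_seat. Its jaws are sprung: pushed onto the groove's root they give way at a push of 4 to 9 N, then pull themselves on until the throat of the C (8.5 mm above clip_seat) meets the root. They cannot spread over the full shaft diameter
- stand: fixed black and grey slotted stand, 60 x 46 mm, 30 mm high; origin on the bench under its middle. The clip stands in it with clip_seat about 21 mm above the bench, the tab's lower edge 6 mm above the stand's top
- shaft_mid (a point): on the axis of the level shaft, half-way between its two bearings; y along the shaft, z up, 50 mm above the bench. The shaft is 26 mm in diameter with one groove 8 mm wide, 17 mm root diameter. The groove's middle lies up to 19 mm from this point along y, to one side or the other; where is not measured
- cradle: bolted-down cradle (base 70 x 116 mm) that carries the shaft; origin on the bench under shaft_mid, same axes. Bearings: tops 17 mm above the axis, inner faces 34 mm either side of shaft_mid. The shaft does not turn or slide (under 40 N). Resting on the full shaft, clip_seat is 19 mm above the axis; in the groove it first meets resistance at 13 mm; fully home it is on the axis
- collet_1_c (a point): bystander: a steel spring collet, 32 mm across and 42 mm high, standing; this point is its centre
- collet_nut_c (a point): bystander: a notched round clamping nut, 50 mm across and 24 mm high, lying flat; this point is its centre
- hex_key_c (a point): bystander: an L-shaped hex key, 140 mm long and 9 mm thick, lying flat; this point is half-way up the middle of its outline
- tape_measure_c (a point): bystander: a tape measure, 36 x 76 x 66 mm, standing on edge; this point is its centre

How it is judged:
On the way, in this order (a step that is already met when the one before it is completed fails the run):
1. the clip is lifted out of its stand (height (world z) of clip_seat above 0.06 m), for 0.2 s.
2. the clip has snapped fully home in the groove (z of clip_seat in the frame of shaft_mid between -0.0018 and 0.0018 m and x of clip_seat in the frame of shaft_mid between -0.002 and 0.002 m and y of clip_seat in the frame of shaft_mid between -0.024 and 0.024 m and angle between the y axis of clip_seat and the y axis of shaft_mid, either way round below 0.15 rad), for 0.2 s.
At the end, for the whole second after the job is handed in: The clip sits fully home in the shaft groove: its seat point within 1.8 mm of the shaft axis in height and 2 mm across, square to the shaft within 0.15 rad, at rest and released (all of step 2 and linear speed of clip below 0.024 m/s); the robot touches nothing.
It fails at once if the contact forces of the clip on the shaft (both jaws and throat added up) pass 30 N; a careful snap makes 10 to 18 N (contact force between clip and cradle above 30 N).
It fails at once if a bystander (collet_1) is moved more than 25 mm (distance of collet_1_c from where it was at the start of the episode above 0.025 m).
It fails at once if a bystander (collet_nut) is moved more than 25 mm (distance of collet_nut_c from where it was at the start of the episode above 0.025 m).
It fails at once if a bystander (hex_key) is moved more than 25 mm (distance of hex_key_c from where it was at the start of the episode above 0.025 m).
It fails at once if a bystander (tape_measure) is moved more than 25 mm (distance of tape_measure_c from where it was at the start of the episode above 0.025 m).
It also fails if it takes over 64 s, if anything falls off the work surface, if the arm or the gripper's body presses on something with over 40 N, if the wrist force passes 120 N, or if a joint passes its speed limit or range.

### The arm

A 6-joint arm with a two-finger parallel gripper is mounted at the origin on a cart in front of the work surface, level with it; the furniture and walls round the work are solid. World frame = base frame: x ahead of the robot, y to its left, z up, the work surface at z = 0. Lengths are in m, angles in rad, forces in N, time in s.
With the tool pointing down it reaches from about 0.325 to 1 m from the base axis. Payload 5.1 kg.
Tool frame: the origin (TCP) lies at the very end of the fingers, on their centre line; the grasp point (between the pads) lies 19 mm behind it; z points along the fingers, y is the direction in which the jaws open and shut (so a half turn about z gives the same grasp; the last joint's range is limited). The gripper opens to 85 mm and grips with 20 to 120 N. Pads are 22 mm wide; open, the fingers measure 114 mm over their backs; the gripper's body (76 mm by 85 mm) begins 54 mm behind the grasp point. The pads swing forward as they close: fully open they stand 13 mm farther back than shut.
Start: joints at [1.018, 0.124, 1.65, -0, 1.367, -0.083], TCP at [0.294, 0.58, 0.231] pointing down, gripper open.
Joint ranges: [-2.61, 2.61], [-1.02, 2.33], [0.03, 2.71], [-1.35, 4.49], [0.32, 2.68], [-2.91, 2.91]. Speed limits (rad/s): [2.57, 2.57, 3.14, 3.14, 3.14, 3.14].

### API

Orientations are given as a unit quaternion [x, y, z, w].
In Python, from workcell import env, snapshot gives the robot as it stands.
- The arm moves only by the tool drive_tool, never from a script. Its argument "deltas" is a list of rows, each a list of 6 numbers: the shift along the tool's x, y, z in m, then the turn, a rotation vector about the tool's x, y, z in degrees. In form: [[x, y, z, wx, wy, wz], ...]. A call has 1 to 12 rows; each row is the pose to reach, as a shift and turn from the pose commanded when the call began, along the tool's axes at that moment; what a row does not reach only later rows make up. A row lasts 1/10 s, in which the tool goes at most 50 mm and 8.59 degrees, less where a joint would pass 70% of its speed; a pose out of reach is approached as far as the arm can. A call with a gripper value outside its range is refused whole. "jaw" is the gripper's target within -1 to 1 (fully open at 1, half-way at 0, shut at -1), set as the call begins (left out, the last holds). The fingers move at their own pace and stop on an object; "newtons" is the grip in N (left out, the last holds). Time passes only in rows, so rows that repeat a pose let the fingers close. It gives the time, the measured TCP pose, the force and the opening at its end, in the units of the state.
- env.observe(): the state, without advancing time (a new reading comes with each control period).
- snapshot(name): name is "scene" or "top"; returns a dict with "pixels" (384x512x3 uint8, red, green, blue), "depth" (384x512 float32, m along the optical axis (not along the pixel's ray), 0 where there is no reading), "K" (3x3 intrinsics, pixels), "R" (3x3) and "t" (3): a world point X has camera coordinates R X + t. Camera axes: x right, y down, z forward; pixel columns grow to the right and rows downward; lengths in m; the calibration is good to about 2 mm. A picture is of the moment at which its call begins.
- env.hand_in(): hands the job in, once; it reports no verdict.
The state is a dict: "t": time; "joints": joint angles; "dq": joint speeds; "effort": joint torques, N m; "eef_pos": TCP position; "ee_rot": TCP orientation; "ft_force": force on the tool from outside, world axes, zero at the start; "moment": the same for the moment, N m; "gripper_width": finger opening in m.
Only numpy, scipy, OpenCV 4.12 (cv2) and the standard library are available. Lean on these libraries where they do the work, as an engineer would, in place of code of your own. Each camera call takes 0.05 s, during which the arm holds its last target.

## Working session

There is one attempt and no reset: what is moved stays moved. The work goes in short steps, Python scripts to look and compute and a tool call to move; the robot and the scene stay as the last step left them, time stands still between calls to the robot, and variables do not carry over. Pictures are saved under pics/ and viewed, and the job is handed in when it is done.

Besides the shell and the picture viewer there is one more tool, called after "Emit:" in YAML: its name, and indented under it one key for each argument. drive_tool: Moves the arm, as the interface text tells. Its arguments: {"type":"object","properties":{"deltas":{"type":"array","items":{"type":"array","items":{"type":"number"}}},"jaw":{"type":"number"},"newtons":{"type":"number"}},"required":["deltas"]}

```bash
mkdir -p pics; ls
python3 - <<'E'
from workcell import env, snapshot
import cv2,numpy as np
for n in ("scene","top"):
    s=snapshot(n); np.savez(f"pics/{n}0.npz",**s)
    cv2.imwrite(f"pics/{n}0.png",s["pixels"][:,:,::-1])
    print(n,s["K"],s["R"],s["t"])
print(env.observe())
E
```

```text
pics
scene [[463.81881303   0.         250.7300897 ]
 [  0.         463.81881303 187.97588473]
 [  0.           0.           1.        ]] [[ 0.68701011 -0.72646737 -0.01619492]
 [-0.40036966 -0.35983693 -0.84274641]
 [ 0.60640024  0.58545926 -0.5380671 ]] [-0.06555444  0.3617792   0.41059155]
top [[378.31128238   0.         250.21514435]
 [  0.         378.31128238 195.95715638]
 [  0.           0.           1.        ]] [[-0.0702282  -0.99752633 -0.00303643]
 [-0.97445834  0.06925442 -0.21362298]
 [ 0.21330483 -0.01204349 -0.97691146]] [0.34793784 0.45802284 0.80859126]
{'t': 0.1, 'joints': array([ 1.01842406e+00,  1.24411503e-01,  1.65151598e+00,  3.32200794e-05,
        1.36748100e+00, -8.26007780e-02]), 'dq': array([-0.00036642, -0.00217895, -0.00110247, -0.00153988,  0.00339852,
        0.00011133]), 'effort': array([ 1.06800857e-03, -4.24929070e+01, -3.66654754e+01, -1.39204149e-04,
        4.00632664e-03,  3.43844761e-05]), 'eef_pos': array([0.29397977, 0.57911944, 0.23020699]), 'ee_rot': array([ 2.32735048e-01,  9.72539754e-01, -8.57459897e-04, -2.98883714e-04]), 'ft_force': array([1.07852699, 0.36959955, 0.47982424]), 'moment': array([-1.42387292e-02,  2.09905222e-02,  1.23242747e-05]), 'gripper_width': 0.08533796191846768}
```

View pics/scene0.png

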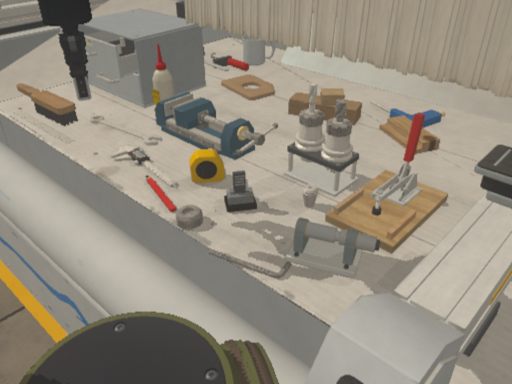

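View pics/top0.png

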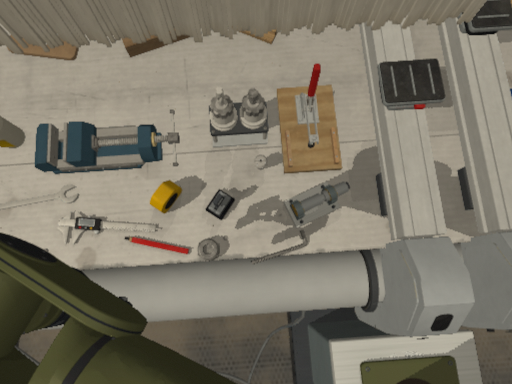

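The shaft and cradle are at about (333,240) in scene and (318,203) in top. The clip and stand are at about (239,192) in scene and (220,204) in top. I'll zoom in on both.

Run:
```python
import cv2,numpy as np
S=np.load("pics/scene0.npz")["pixels"][:,:,::-1];T=np.load("pics/top0.npz")["pixels"][:,:,::-1]
def crop(im,x0,y0,x1,y1,f):return cv2.resize(np.ascontiguousarray(im[y0:y1,x0:x1]),None,fx=f,fy=f,interpolation=cv2.INTER_CUBIC)
cv2.imwrite("pics/c1.png",crop(S,210,160,400,290,4))
cv2.imwrite("pics/c2.png",crop(T,190,150,370,270,4))
```

```text
(no output)
```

View pics/c1.png

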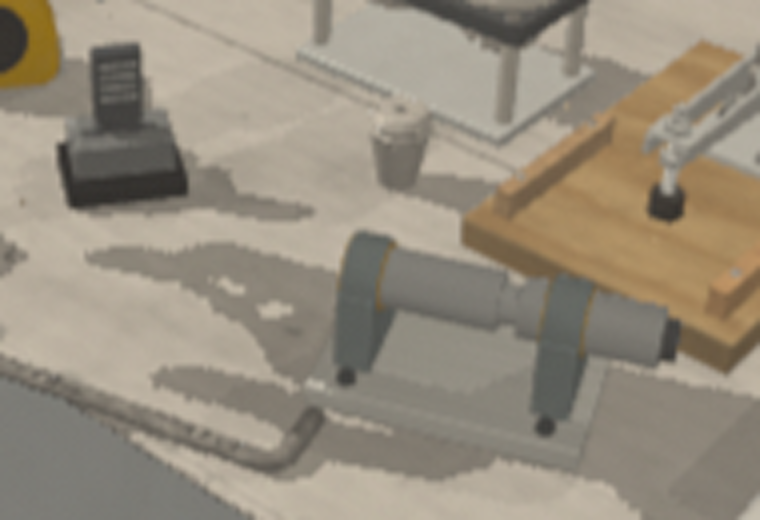

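View pics/c2.png

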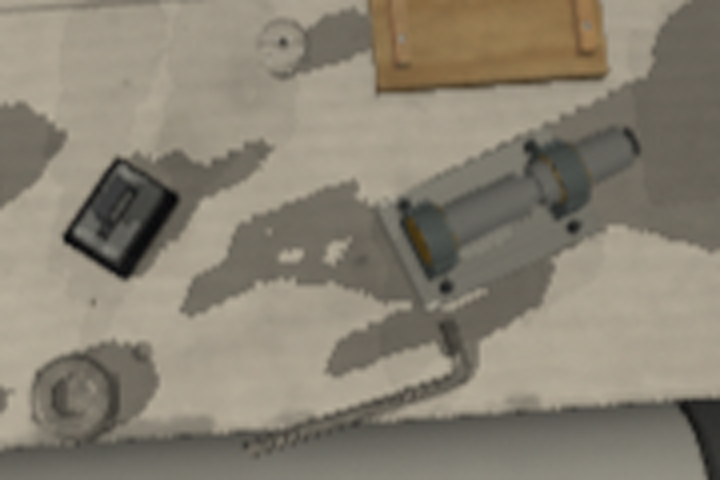

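```bash
cat > h.py <<'E'
import cv2,numpy as np
def load(n): return dict(np.load(f"pics/{n}.npz"))
def cloud(s):
    h,w=s["depth"].shape
    u,v=np.meshgrid(np.arange(w),np.arange(h))
    d=s["depth"]; K=s["K"]
    P=np.stack([(u-K[0,2])/K[0,0]*d,(v-K[1,2])/K[1,1]*d,d],-1)
    X=(P-s["t"])@s["R"]; X[d==0]=np.nan
    return X
def ray(s,u,v,z):
    d=s["R"].T@np.array([(u-s["K"][0,2])/s["K"][0,0],(v-s["K"][1,2])/s["K"][1,1],1]); c=-s["R"].T@s["t"]
    return c+d*(z-c[2])/d[2]
def proj(s,X):
    p=s["K"]@(s["R"]@np.asarray(X)+s["t"]); return p[:2]/p[2]
E
python3 - <<'E'
from h import *
for n,c in (("scene0",(210,160,4)),("top0",(190,150,4))):
    s=load(n);X=cloud(s)
    def at(x,y): 
        u,v=c[0]+x/c[2],c[1]+y/c[2]; print(n,(x,y),X[int(v),int(u)].round(4))
    if n=="scene0":
        for p in [(450,270),(400,262),(485,285),(512,290),(600,310),(640,320),(120,60),(120,105),(150,150),(400,130),(370,260),(565,300)]: at(*p)
    else:
        for p in [(460,220),(500,200),(543,185),(600,155),(430,230),(565,170),(120,205),(112,215),(130,190),(283,45),(75,395),(100,190)]: at(*p)
    print(np.nanmedian(X[...,2]))
E
```

```text
scene0 (450, 270) [0.4546 0.1781 0.0616]
scene0 (400, 262) [0.4452 0.1955 0.0622]
scene0 (485, 285) [0.4554 0.1609 0.0619]
scene0 (512, 290) [0.4658 0.1541 0.0575]
scene0 (600, 310) [0.4722 0.1176 0.0629]
scene0 (640, 320) [0.4781 0.1029 0.0613]
scene0 (120, 60) [0.4738 0.3845 0.0694]
scene0 (120, 105) [0.4738 0.3855 0.0441]
scene0 (150, 150) [0.4761 0.3695 0.0245]
scene0 (400, 130) [0.5548 0.2773 0.0382]
scene0 (370, 260) [0.437  0.2056 0.0616]
scene0 (565, 300) [0.4672 0.1309 0.0628]
0.009726441835102363
top0 (460, 220) [0.4496 0.1948 0.0623]
top0 (500, 200) [0.459  0.1717 0.0637]
top0 (543, 185) [0.467  0.1479 0.0611]
top0 (600, 155) [0.4826 0.1127 0.0629]
top0 (430, 230) [0.4454 0.2137 0.0676]
top0 (565, 170) [0.4737 0.1352 0.0684]
top0 (120, 205) [0.4729 0.3832 0.058 ]
top0 (112, 215) [0.4675 0.3875 0.064 ]
top0 (130, 190) [0.4801 0.3778 0.0659]
top0 (283, 45) [0.5643 0.2861 0.0443]
top0 (75, 395) [0.3737 0.4193 0.0179]
top0 (100, 190) [0.4893 0.3964 0.0291]
0.003207675693771577
```

Run:
```python
from h import *
from scipy.optimize import least_squares
a0=np.array([0.4546,0.1781]);d0=np.array([0.4781-0.4452,0.1029-0.1955]);d0/=np.linalg.norm(d0)
A=[]
for n in ("scene0","top0"):
    X=cloud(load(n)).reshape(-1,3)
    r=X[:,:2]-a0; s=r@d0; c=r@np.array([-d0[1],d0[0]])
    m=(abs(c)<0.03)&(s>-.1)&(s<.12)&(X[:,2]>.045)&(X[:,2]<.085)
    X=X[m]; A.append(X)
def fit(X,m):
    def f(p,X):
        d=np.array([np.cos(p[1]),np.sin(p[1])]);c=(X[:,:2]-a0)@np.array([-d[1],d[0]])-p[0]
        return np.hypot(c,X[:,2]-p[2])-.013
    r=least_squares(lambda p:f(p,X[m]),[0.,np.arctan2(d0[1],d0[0]),.05],loss="soft_l1",f_scale=.001)
    return r.x,f(r.x,X)
for n,X in zip(("scene","top","both"),A+[np.vstack(A)]):
    m=X[:,2]<.0645
    for k in range(4):
        p,e=fit(X,m); m=abs(e)<.0025
    print(n,p.round(4),"deg",np.degrees(p[1]).round(2),m.sum(),e[m].std().round(5))
    d=np.array([np.cos(p[1]),np.sin(p[1])]);s=(X[:,:2]-a0)@d
    # profile
    for b in np.arange(-.08,.1,.004):
        k=(s>=b)&(s<b+.004)&(e<.02)
        if k.sum(): print(f"{b*1000:.0f}: n{k.sum()} med {np.median(e[k])*1000:.1f} min{e[k].min()*1000:.1f} max{e[k].max()*1000:.1f} zmax{X[k,2].max()*1000:.0f}", end=" | ")
    print()
    print("a0pt",a0+p[0]*np.array([-d[1],d[0]]),"d",d)
```

```text
scene [ 0.0023 -1.1865  0.0498] deg -67.98 936 0.00121
-48: n1 med -0.5 min-0.5 max-0.5 zmax62 | -44: n43 med 2.6 min-0.7 max6.7 zmax66 | -40: n45 med 3.2 min0.1 max7.5 zmax67 | -36: n48 med 3.2 min0.5 max9.2 zmax67 | -32: n48 med 2.9 min0.1 max7.9 zmax67 | -28: n50 med 1.0 min-2.8 max4.7 zmax66 | -24: n36 med -1.1 min-3.8 max1.8 zmax65 | -20: n34 med -0.8 min-3.6 max1.3 zmax63 | -16: n38 med -0.7 min-3.2 max2.1 zmax65 | -12: n35 med -0.6 min-2.7 max1.7 zmax62 | -8: n33 med -0.7 min-3.0 max1.9 zmax63 | -4: n38 med -0.5 min-4.0 max2.3 zmax64 | 0: n39 med -0.5 min-3.6 max1.4 zmax64 | 4: n34 med -0.4 min-2.9 max1.0 zmax63 | 8: n38 med -0.4 min-3.3 max1.8 zmax63 | 12: n34 med -0.8 min-3.8 max1.6 zmax64 | 16: n40 med -0.5 min-2.7 max1.8 zmax63 | 20: n36 med -2.7 min-6.0 max1.9 zmax64 | 24: n24 med -4.6 min-7.4 max-2.7 zmax59 | 28: n29 med -0.5 min-7.1 max1.7 zmax63 | 32: n37 med -0.2 min-2.7 max2.5 zmax63 | 36: n33 med -0.4 min-2.6 max2.3 zmax64 | 40: n49 med 2.9 min0.0 max8.7 zmax67 | 44: n52 med 3.7 min0.8 max8.4 zmax67 | 48: n52 med 3.6 min0.5 max8.2 zmax67 | 52: n54 med 3.4 min0.8 max
[... 2896 characters left out ...]
62 med -0.6 min-3.7 max2.6 zmax64 | 36: n55 med -0.2 min-2.3 max2.5 zmax65 | 40: n79 med 2.5 min-2.0 max9.0 zmax69 | 44: n82 med 3.6 min0.5 max8.7 zmax69 | 48: n82 med 3.6 min0.6 max8.4 zmax68 | 52: n82 med 3.2 min0.5 max9.5 zmax68 | 56: n75 med 2.2 min-2.4 max6.8 zmax67 | 60: n56 med 0.0 min-2.8 max2.6 zmax65 | 64: n54 med -0.0 min-3.7 max2.9 zmax66 | 68: n58 med -0.0 min-2.5 max3.2 zmax65 | 72: n60 med -0.1 min-2.9 max2.8 zmax65 | 76: n60 med -0.3 min-2.1 max3.0 zmax66 | 80: n57 med -0.2 min-3.2 max2.3 zmax65 | 84: n58 med -0.6 min-5.4 max2.7 zmax66 | 88: n40 med -3.4 min-5.6 max0.8 zmax64 | 92: n17 med -4.0 min-9.5 max-2.3 zmax60 | 
a0pt [0.45716385 0.17912472] d [ 0.37113502 -0.92857891]
```

Run:
```python
from h import *
c0=np.array([.475,.382])
for n in ("scene0","top0"):
    X=cloud(load(n)).reshape(-1,3)
    X=X[(abs(X[:,:2]-c0)<.06).all(1)]
    for lo,hi,r in ((.005,.09,.05),(.012,.034,.05),(.040,.09,.03),(.068,.09,.03)):
        P=X[(X[:,2]>lo)&(X[:,2]<hi)&(np.linalg.norm(X[:,:2]-c0,axis=1)<r)]
        if len(P)<4: continue
        (c,wh,a)=cv2.minAreaRect((P[:,:2]*1000).astype(np.float32)); print(n,lo,hi,len(P),np.round(c,1),np.round(wh,1),round(a,1),"zq",np.quantile(P[:,2],[.05,.5,.95]).round(4), "mean",P[:,:2].mean(0).round(4))
s=load("top0");t=load("scene0")
# colour edges: stand outline (dark) in top
im=cv2.resize(s["pixels"][185:225,200:245,::-1],None,fx=14,fy=14,interpolation=cv2.INTER_CUBIC);cv2.imwrite("pics/c3.png",im)
im=cv2.resize(t["pixels"][165:215,215:265,::-1],None,fx=12,fy=12,interpolation=cv2.INTER_CUBIC);cv2.imwrite("pics/c4.png",im)
```

```text
scene0 0.005 0.09 826 [472.4 386.2] [45.  59.9] 52.5 zq [0.0077 0.0285 0.0729] mean [0.4682 0.3829]
scene0 0.012 0.034 418 [471.8 386.2] [44.7 59.3] 51.4 zq [0.0123 0.0266 0.0311] mean [0.4684 0.3828]
scene0 0.04 0.09 226 [473.7 388.4] [13.2 24.4] 55.2 zq [0.0422 0.0611 0.0757] mean [0.4716 0.3869]
scene0 0.068 0.09 71 [473.2 388.9] [12.9 22.9] 54.9 zq [0.0684 0.0741 0.0765] mean [0.4725 0.3877]
top0 0.005 0.09 498 [469.1 377.8] [69.2 70.4] 53.9 zq [0.0098 0.0288 0.0762] mean [0.4724 0.3853]
top0 0.012 0.034 334 [476.6 387. ] [44.7 59.1] 53.8 zq [0.0124 0.0284 0.0322] mean [0.4728 0.3847]
top0 0.04 0.09 83 [475.9 386.8] [10.3 24.3] 53.0 zq [0.0437 0.0746 0.0788] mean [0.4742 0.3863]
top0 0.068 0.09 57 [475.9 386.9] [10.  24.3] 54.0 zq [0.0709 0.0762 0.0788] mean [0.4754 0.3868]
```

View pics/c3.png

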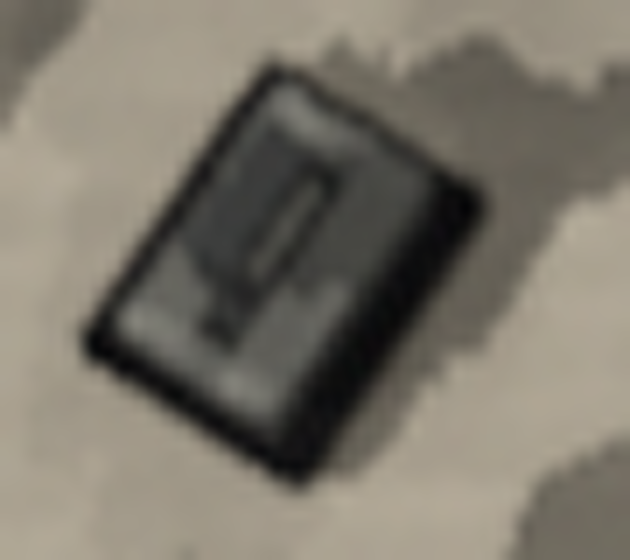

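View pics/c4.png

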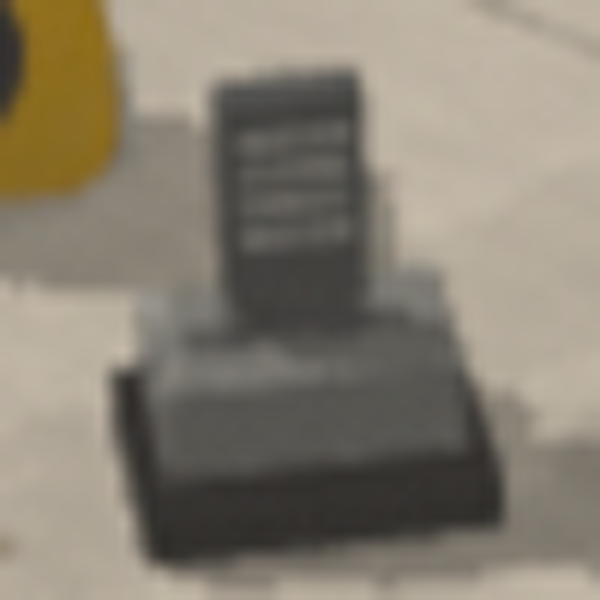

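```bash
cat >> h.py <<'E'
from scipy.spatial.transform import Rotation as Rn
def plan(obs,target,yaw):
    """tool-frame delta from the present pose to target, tool down with tool-y at yaw deg; rows as shift mm & rotvec deg"""
    R0=Rn.from_quat(obs["ee_rot"]); y=np.radians(yaw)
    yv=np.array([np.cos(y),np.sin(y),0]); z=np.array([0,0,-1.]); x=np.cross(yv,z)
    R1=Rn.from_matrix(np.c_[x,yv,z])
    d=R0.inv().apply(np.asarray(target)-obs["eef_pos"]); w=(R0.inv()*R1).as_rotvec(degrees=True)
    return d.round(4),w.round(2)
E
python3 - <<'E'
from h import *
from workcell import env
X=np.vstack([cloud(load(n)).reshape(-1,3) for n in ("scene0","top0")])
for nm,c in (("clip",(.4755,.387)),("shaft",(.467,.155))):
    r=X[:,:2]-c; d=np.hypot(*r.T); a=np.degrees(np.arctan2(r[:,1],r[:,0]))
    print(nm)
    for lo,hi in ((.04,.08),(.08,.12),(.12,.17),(.17,.24)):
        k=(d>lo)&(d<hi); print(lo,hi,[(int(b),round(float(np.quantile(X[k&(a>=b)&(a<b+30),2],.97)),3)) for b in range(-180,180,30) if (k&(a>=b)&(a<b+30)).sum()>3])
o=env.observe()
print(plan(o,[.4755,.387,.13],54))
E
```

```text
clip
0.04 0.08 [(-180, 0.003), (-150, 0.003), (-120, 0.003), (-90, 0.003), (-60, 0.003), (-30, 0.003), (0, 0.003), (30, 0.003), (60, 0.003), (90, 0.003), (120, 0.003), (150, 0.003)]
0.08 0.12 [(-180, 0.003), (-150, 0.003), (-120, 0.003), (-90, 0.003), (-60, 0.003), (-30, 0.003), (0, 0.003), (30, 0.003), (60, 0.065), (90, 0.003), (120, 0.003), (150, 0.025)]
0.12 0.17 [(-180, 0.007), (-150, 0.007), (-120, 0.016), (-90, 0.004), (-60, 0.043), (-30, 0.129), (0, 0.069), (30, 0.056), (60, 0.067), (90, 0.054), (120, 0.009), (150, 0.024)]
0.17 0.24 [(-180, -0.082), (-150, 0.008), (-120, 0.064), (-90, 0.033), (-60, 0.136), (-30, 0.191), (0, 0.075), (30, 0.079), (60, 0.031), (90, 0.009), (120, 0.561), (150, 0.58)]
shaft
0.04 0.08 [(-180, 0.003), (-150, 0.007), (-120, 0.013), (-90, 0.063), (-60, 0.057), (-30, 0.019), (0, 0.019), (30, 0.005), (60, 0.015), (90, 0.067), (120, 0.061), (150, 0.012)]
0.08 0.12 [(-180, 0.002), (-150, 0.003), (-120, 0.003), (-90, 0.003), (-60, 0.021), (-30, 0.034), (0, 0.021), (30, 0.034), (60, 0.004), (90, 0.003), (120, 0.009), (150, 0.008)]
0.12 0.17 [(-180, -0.0), (-150, 0.003), (-120, 0.107), (-90, 0.107), (-60, 0.003), (-30, 0.064), (0, 0.07), (30, 0.043), (60, 0.003), (90, 0.003), (120, 0.008), (150, 0.001)]
0.17 0.24 [(-180, -0.082), (-150, 0.146), (-120, 0.107), (-90, 0.107), (-60, 0.164), (-30, 0.069), (0, 0.155), (30, 0.167), (60, 0.073), (90, 0.03), (120, 0.008), (150, -0.082)]
(array([-0.2488, -0.089 ,  0.1003]), array([-0.1 , -0.  ,  9.08]))
```

Emit:
drive_tool:
  deltas:
    - [-0.04,-0.014,0,0,0,2]
    - [-0.08,-0.029,0.01,0,0,4]
    - [-0.12,-0.043,0.02,0,0,6]
    - [-0.16,-0.057,0.03,0,0,8]
    - [-0.2,-0.072,0.04,0,0,9.1]
    - [-0.235,-0.084,0.06,-0.1,0,9.1]
    - [-0.2488,-0.089,0.08,-0.1,0,9.1]
    - [-0.2488,-0.089,0.1,-0.1,0,9.1]
    - [-0.2488,-0.089,0.1,-0.1,0,9.1]
    - [-0.2488,-0.089,0.1,-0.1,0,9.1]
    - [-0.2488,-0.089,0.1,-0.1,0,9.1]
  jaw: 0.0
  newtons: 40

```text
t: 1.2
eef_pos: [0.4762, 0.3884, 0.1327]
ee_rot: [0.309, 0.951, 0.002, 0.001]
ft_force: [-0.3, -0.2, 0.3]
gripper_width: 0.0426
```

Run:
```python
from h import *
from workcell import env,snapshot
for n in ("scene","top"):
    s=snapshot(n); np.savez(f"pics/{n}1.npz",**s)
    x0,y0,x1,y1=(190,60,340,230) if n=="scene" else (150,120,300,260)
    cv2.imwrite(f"pics/{n}1.png",cv2.resize(s["pixels"][y0:y1,x0:x1,::-1],None,fx=4,fy=4,interpolation=cv2.INTER_CUBIC)[:590])
o=env.observe();print(o["eef_pos"],o["ee_rot"],o["joints"],plan(o,[.4755,.387,.047],54))
```

```text
[0.47625493 0.38851135 0.13298688] [0.30874947 0.951141   0.00188686 0.00100113] [ 5.96630208e-01  1.24015282e-01  1.82110718e+00  7.89037346e-04
  1.19226168e+00 -3.46698716e-01] (array([-0.0002, -0.002 ,  0.086 ]), array([0.24, 0.04, 0.03]))
```

View pics/scene1.png

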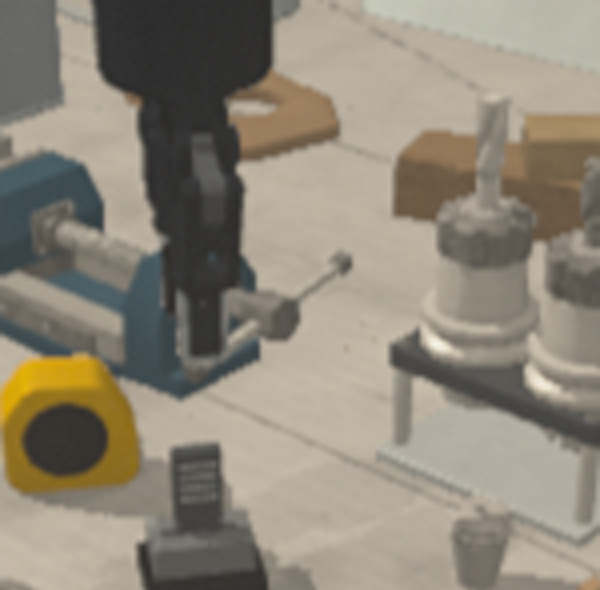

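View pics/top1.png

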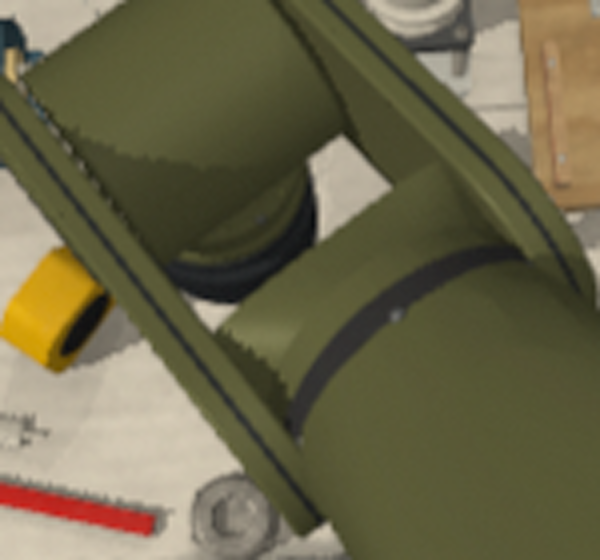

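Run:
```python
from h import *
from workcell import env
o=env.observe();R=Rn.from_quat(o["ee_rot"])
X=cloud(load("scene1")).reshape(-1,3)
p=R.inv().apply(np.nan_to_num(X-o["eef_pos"],nan=9))
for lo,hi in ((-.04,-.03),(-.03,-.02),(-.02,-.012),(-.012,-.004),(-.004,.01)):
    k=(abs(p[:,0])<.04)&(abs(p[:,1])<.06)&(p[:,2]>lo)&(p[:,2]<hi)
    if k.sum(): print(lo,k.sum(),"x",np.quantile(p[k,0],[0,.05,.5,.95,1]).round(4),"y",np.quantile(p[k,1],[0,.5,1]).round(4))
X=X[(np.hypot(X[:,0]-.475,X[:,1]-.387)<.03)&(X[:,2]>.04)&(X[:,2]<.1)]
p=R.inv().apply(X-[.4755,.387,0]); print("tab",np.quantile(p[:,0],[0,.05,.5,.95,1]).round(4),np.quantile(p[:,1],[0,.5,1]).round(4),X[:,2].max())
```

```text
-0.04 77 x [-0.0104 -0.0095  0.0051  0.0109  0.0112] y [-0.0364 -0.0276  0.0298]
-0.03 85 x [-0.0103 -0.0099  0.0038  0.0113  0.0115] y [-0.0355 -0.0292  0.0248]
-0.02 67 x [-0.0102 -0.0094  0.0054  0.0115  0.0116] y [-0.0369 -0.0277  0.0246]
-0.012 50 x [-0.01   -0.0096  0.0063  0.0113  0.0114] y [-0.0339 -0.0263  0.027 ]
-0.004 15 x [-0.008  -0.0066  0.0029  0.0084  0.0085] y [-0.0276 -0.0253  0.0235]
tab [-0.0096 -0.0077  0.0027  0.0138  0.0145] [-0.0061 -0.0026  0.0096] 0.0768801027953997
```

Run:
```python
from h import *
from workcell import env
o=env.observe();print(o["eef_pos"],plan(o,[.4743,.3879,.047],54))
```

```text
[0.47625493 0.38851135 0.13298688] (array([ 0.0013, -0.002 ,  0.086 ]), array([0.24, 0.04, 0.03]))
```

Emit:
drive_tool:
  deltas:
    - [0.001,-0.001,0.02,0.2,0,0]
    - [0.0013,-0.0015,0.04,0.2,0,0]
    - [0.0013,-0.0015,0.05,0.2,0,0]
    - [0.0013,-0.0015,0.05,0.2,0,0]
    - [0.0013,-0.0015,0.05,0.2,0,0]

```text
t: 1.8
eef_pos: [0.4743, 0.3876, 0.0822]
ee_rot: [0.309, 0.951, -0.0, -0.0]
ft_force: [0.3, -0.4, 0.2]
gripper_width: 0.0425
```

Emit:
drive_tool:
  deltas:
    - [0,0,0.015,0,0,0]
    - [0,0,0.03,0,0,0]
    - [0,0,0.035,0,0,0]
    - [0,0,0.035,0,0,0]
    - [0,0,0.035,0,0,0]

```text
t: 2.3
eef_pos: [0.4738, 0.3871, 0.046]
ee_rot: [0.309, 0.951, -0.001, -0.0]
ft_force: [-0.2, -0.1, 0.3]
gripper_width: 0.0426
```

Run:
```python
from h import *
from workcell import env,snapshot
s=snapshot("scene"); np.savez("pics/scene2.npz",**s)
cv2.imwrite("pics/scene2.png",cv2.resize(s["pixels"][120:230,180:320,::-1],None,fx=5,fy=5,interpolation=cv2.INTER_CUBIC))
o=env.observe();print(o["eef_pos"],o["ft_force"],plan(o,[.4743,.3879,.047],54))
```

```text
[0.47415247 0.38728804 0.04656288] [-0.47787366  0.63872435  1.40180726] (array([ 0.0002,  0.0006, -0.0004]), array([-0.08,  0.  , -0.02]))
```

View pics/scene2.png

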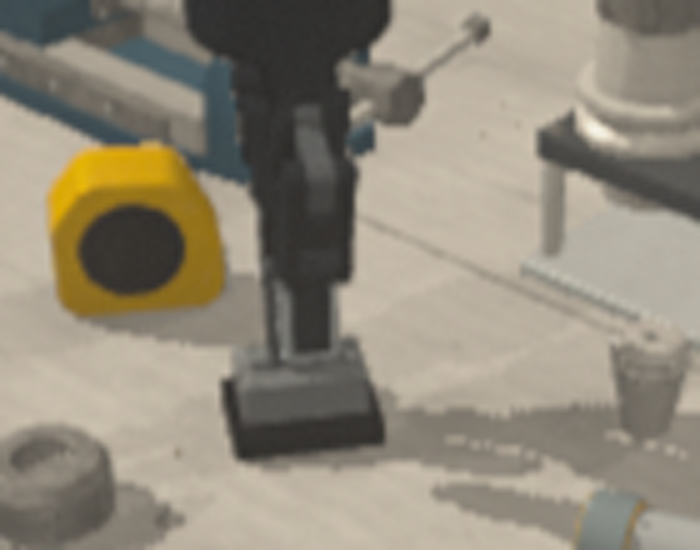

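Emit:
drive_tool:
  deltas:
    - [0,0,0,0,0,0]
    - [0,0,0,0,0,0]
    - [0,0,0,0,0,0]
    - [0,0,0,0,0,0]
    - [0,0,0,0,0,0]
    - [0,0,0,0,0,0]
    - [0,0,0,0,0,0]
    - [0,0,0,0,0,0]
  jaw: -1
  newtons: 60

```text
t: 3.15
eef_pos: [0.4742, 0.3874, 0.0468]
ee_rot: [0.309, 0.951, -0.0, -0.0]
ft_force: [-0.1, 0.3, 4.1]
gripper_width: 0.0091
```

Emit:
drive_tool:
  deltas:
    - [0,0,-0.01,0,0,0]
    - [0,0,-0.03,0,0,0]
    - [0,0,-0.06,0,0,0]
    - [0,0,-0.09,0,0,0]
    - [0,0,-0.11,0,0,0]
    - [0,0,-0.11,0,0,0]
    - [0,0,-0.11,0,0,0]
    - [0,0,-0.11,0,0,0]

```text
t: 3.95
eef_pos: [0.4728, 0.3865, 0.154]
ee_rot: [0.309, 0.951, -0.002, -0.002]
ft_force: [-0.2, 0.0, -1.0]
gripper_width: 0.009
```

Run:
```python
from h import *
from workcell import env,snapshot
s=snapshot("scene"); np.savez("pics/scene3.npz",**s)
cv2.imwrite("pics/scene3.png",cv2.resize(s["pixels"][80:220,180:320,::-1],None,fx=4.2,fy=4.2,interpolation=cv2.INTER_CUBIC))
o=env.observe();print(o["eef_pos"],o["ft_force"],o["gripper_width"])
R=Rn.from_quat(o["ee_rot"]);X=cloud(s).reshape(-1,3)
p=R.inv().apply(np.nan_to_num(X-o["eef_pos"],nan=9))
for lo in np.arange(-.04,.045,.005):
    k=(abs(p[:,0])<.04)&(abs(p[:,1])<.03)&(p[:,2]>lo)&(p[:,2]<lo+.005)
    if k.sum(): print(round(lo*1000),k.sum(),"x",(1000*np.quantile(p[k,0],[0,.05,.5,.95,1])).round(1),"y",(1000*np.quantile(p[k,1],[0,.5,1])).round(1))
```

```text
[0.47283848 0.38644388 0.1538497 ] [ 0.27213516 -0.00738255 -0.71737615] 0.008718465412062589
-40 19 x [-6.2 -6.2  0.9 10.6 12.4] y [-18.2 -16.5 -10.9]
-35 36 x [-9.4 -9.1  3.3 11.1 11.4] y [-18.4 -15.3  10.3]
-30 38 x [-9.5 -6.6  4.6 12.5 13.1] y [-18.4 -12.9   9. ]
-25 34 x [-9.2 -8.9  2.7 12.2 13.1] y [-18.6 -14.7  -0.5]
-20 34 x [-9.  -8.7  4.  12.4 13.1] y [-18.3 -14.3   0.3]
-15 40 x [-10.9 -10.4   1.7  12.2  13. ] y [-18.5 -13.9   2.4]
-10 30 x [-10.5 -10.3   5.8  12.6  13.2] y [-16.2 -10.3   3.6]
-5 30 x [-10.1  -8.8   3.4  13.   13.2] y [-12.8  -8.8   5.2]
0 14 x [-7.9 -6.2  6.2 12.6 12.9] y [-8.6 -4.3 -1.1]
5 32 x [-9.9 -9.4  0.9 10.9 12.9] y [-5.5 -2.7  0. ]
10 22 x [-9.7 -7.8  1.5 10.2 12.5] y [-3.3 -1.   2.4]
15 34 x [-11.5 -10.6   4.3  14.2  14.9] y [-3.8 -0.2  2.9]
20 15 x [-13.3 -13.2  10.7  15.9  16.1] y [-2.9 -0.2  5. ]
25 21 x [-13.2 -13.   -7.6  15.4  16.4] y [-3.1  0.1  5.1]
30 17 x [-12.9 -11.8  -6.2  13.1  13.3] y [-1.2  0.3  3.9]
```

View pics/scene3.png

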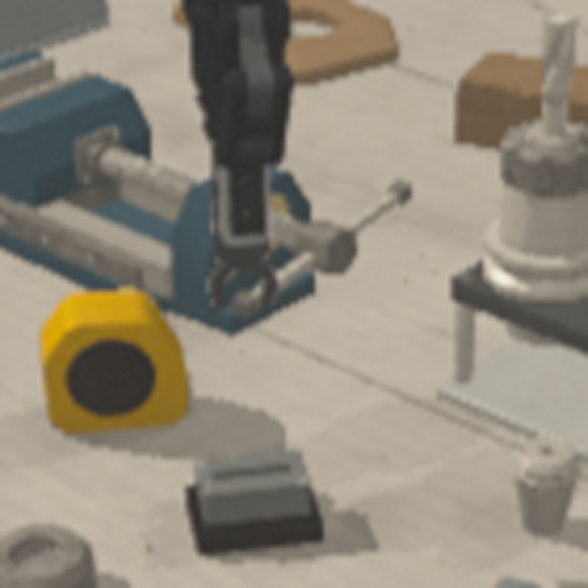

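Run:
```python
from h import *
from workcell import env
X=np.vstack([cloud(load(n)).reshape(-1,3) for n in ("scene0","top0")])
k=(X[:,1]>.05)&(X[:,1]<.45)&(X[:,2]>.1)&(X[:,0]>.3)&(X[:,0]<.75)
for b in np.arange(.05,.45,.04):
    q=X[k&(X[:,1]>=b)&(X[:,1]<b+.04)]
    if len(q): print(b.round(2),len(q),"xmin",q[:,0].min().round(3),"zmax",q[:,2].max().round(3))
o=env.observe();print(plan(o,[.4679,.1554,.145],111.8))
```

```text
0.13 713 xmin 0.694 zmax 0.185
0.17 1 xmin 0.706 zmax 0.144
0.25 586 xmin 0.639 zmax 0.188
0.29 809 xmin 0.639 zmax 0.189
0.33 1093 xmin 0.637 zmax 0.206
0.37 275 xmin 0.641 zmax 0.203
(array([-0.1319, -0.1897,  0.0097]), array([ -0.26,  -0.24, -57.82]))
```

Emit:
drive_tool:
  deltas:
    - [-0.012,-0.018,0,0,0,-5]
    - [-0.029,-0.042,0,0,0,-12.5]
    - [-0.046,-0.066,0,0,0,-20]
    - [-0.063,-0.09,0,0,0,-27.5]
    - [-0.08,-0.114,0,0,0,-35]
    - [-0.097,-0.138,0,-0.1,-0.1,-42.5]
    - [-0.114,-0.162,0.003,-0.2,-0.2,-50]
    - [-0.126,-0.181,0.006,-0.2,-0.2,-55.5]
    - [-0.132,-0.19,0.01,-0.2,-0.2,-57.8]
    - [-0.132,-0.19,0.01,-0.2,-0.2,-57.8]
    - [-0.132,-0.19,0.01,-0.2,-0.2,-57.8]
    - [-0.132,-0.19,0.01,-0.2,-0.2,-57.8]

```text
t: 5.2
eef_pos: [0.4689, 0.1565, 0.1463]
ee_rot: [-0.189, 0.982, 0.001, 0.001]
ft_force: [0.6, -0.2, 0.1]
gripper_width: 0.0088
```

Run:
```python
from h import *
from workcell import env,snapshot
for n in ("scene","top"):
    s=snapshot(n); np.savez(f"pics/{n}4.npz",**s)
    x0,y0,x1,y1=(280,130,410,270) if n=="scene" else (250,120,390,260)
    cv2.imwrite(f"pics/{n}4.png",cv2.resize(s["pixels"][y0:y1,x0:x1,::-1],None,fx=4.2,fy=4.2,interpolation=cv2.INTER_CUBIC))
s=load("scene4")
o=env.observe();print(o["eef_pos"],o["ft_force"],o["gripper_width"],o["joints"].round(3),plan(o,[.4679,.1554,.14],111.8))
R=Rn.from_quat(o["ee_rot"]);X=cloud(s).reshape(-1,3)
p=R.inv().apply(np.nan_to_num(X-o["eef_pos"],nan=9))
for lo in np.arange(-.04,.045,.005):
    k=(abs(p[:,0])<.04)&(abs(p[:,1])<.03)&(p[:,2]>lo)&(p[:,2]<lo+.005)
    if k.sum(): print(round(lo*1000),k.sum(),"x",(1000*np.quantile(p[k,0],[0,.05,.5,.95,1])).round(1),"y",(1000*np.quantile(p[k,1],[0,.5,1])).round(1))
```

```text
[0.46912159 0.15663303 0.14666087] [-0.14334998  0.31593128  0.01652248] 0.008954725579601303 [ 2.130e-01 -1.590e-01  2.076e+00  1.000e-03  1.222e+00 -1.739e+00] (array([ 0.0016, -0.0007,  0.0067]), array([0.03, 0.17, 0.02]))
-40 57 x [-13.4  -4.7   7.3  10.8  13.1] y [-18.5   5.7  20.2]
-35 59 x [-6.4  0.1  7.5 10.7 11.6] y [-17.2   5.4  18.5]
-30 114 x [-11.1  -6.6   6.5  11.9  12.7] y [-17.    1.3  19. ]
-25 73 x [-5.1  4.2  9.3 12.7 13.3] y [-17.1   0.4  19.2]
-20 70 x [-5.6  4.4  8.9 12.7 13. ] y [-17.2  -2.4  18.5]
-15 73 x [-8.5  3.6  8.3 11.9 13.3] y [-17.   -1.3  18. ]
-10 68 x [ 4.3  5.1  9.8 12.8 13.6] y [-15.9   0.1  17.6]
-5 32 x [ 3.4  5.7 11.  13.1 13.2] y [-10.1   0.7  11.8]
0 19 x [ 6.2  9.  11.  12.8 13.5] y [-4.7 -0.1  4.9]
5 25 x [-2.2  1.  11.1 12.9 13.4] y [-4.  -0.1  6. ]
10 7 x [6.9 7.2 9.  9.7 9.9] y [-1.8  1.   2.9]
15 15 x [ 6.3  8.4 12.  13.7 13.9] y [-1.7  0.6  3.4]
20 13 x [-12.6 -11.6  13.8  15.3  15.6] y [-1.4 -0.5  2.9]
25 19 x [-15.2 -13.   13.7  16.1  17.9] y [-1.5  0.2  3.7]
30 12 x [-9.7 -8.6 12.7 14.6 14.8] y [-1.4 -0.1  3.4]
35 1 x [11.1 11.1 11.1 11.1 11.1] y [0.4 0.4 0.4]
```

View pics/scene4.png

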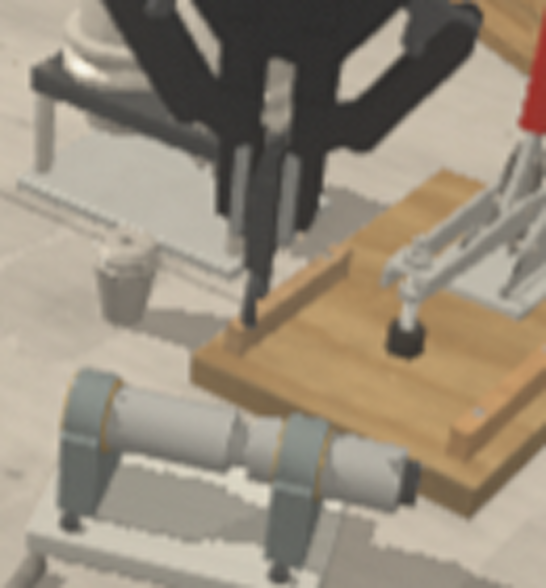

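View pics/top4.png

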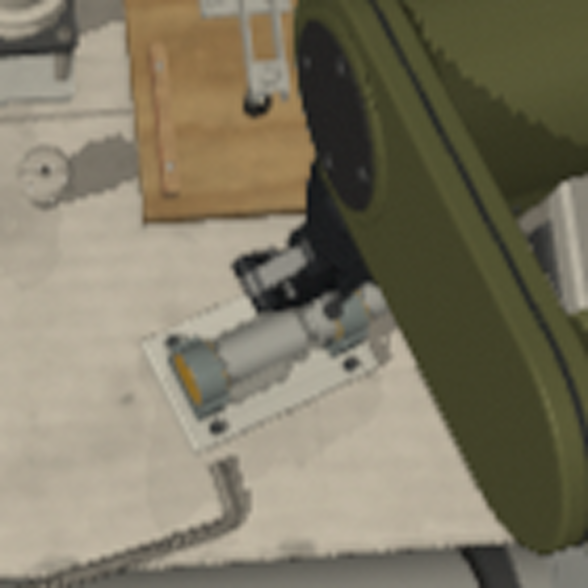

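Emit:
drive_tool:
  deltas:
    - [0.0015,-0.0007,0.012,0,0.1,0]
    - [0.0015,-0.0007,0.025,0,0.1,0]
    - [0.0015,-0.0007,0.035,0,0.1,0]
    - [0.0015,-0.0007,0.04,0,0.1,0]
    - [0.0015,-0.0007,0.04,0,0.1,0]
    - [0.0015,-0.0007,0.04,0,0.1,0]
    - [0.0015,-0.0007,0.04,0,0.1,0]
    - [0.0015,-0.0007,0.04,0,0.1,0]

```text
t: 6.1
eef_pos: [0.4685, 0.1549, 0.1073]
ee_rot: [-0.189, 0.982, 0.0, 0.001]
ft_force: [0.1, -0.2, -1.1]
gripper_width: 0.0091
```

Run:
```python
from h import *
from workcell import env,snapshot
for n in ("scene",):
    s=snapshot(n); np.savez(f"pics/{n}5.npz",**s)
    x0,y0,x1,y1=(280,130,410,270) if n=="scene" else (250,120,390,260)
    cv2.imwrite(f"pics/{n}5.png",cv2.resize(s["pixels"][y0:y1,x0:x1,::-1],None,fx=4.2,fy=4.2,interpolation=cv2.INTER_CUBIC))
o=env.observe();print(o["eef_pos"],o["ft_force"],o["gripper_width"],plan(o,[.4676,.1553,.1],111.8))
```

```text
[0.46843374 0.15490505 0.1072433 ] [ 0.05172913  0.47343111 -0.56925972] 0.008970818399380534 (array([0.0006, 0.0007, 0.0072]), array([ 0.02,  0.14, -0.02]))
```

View pics/scene5.png

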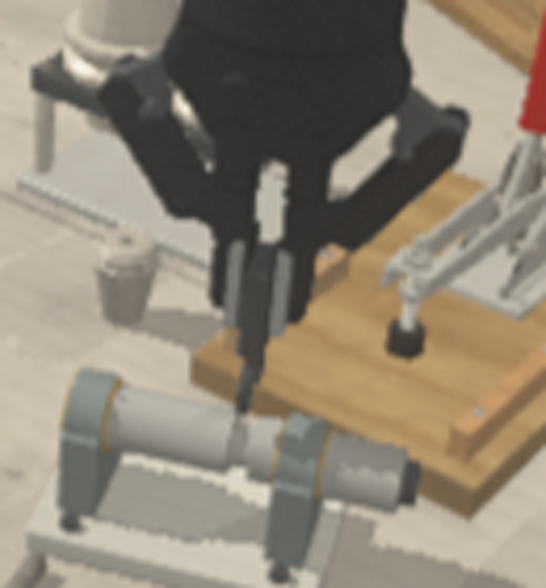

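Emit:
drive_tool:
  deltas:
    - [0.0006,0.0004,0.004,0,0.1,0]
    - [0.0006,0.0004,0.007,0,0.1,0]
    - [0.0006,0.0004,0.009,0,0.1,0]
    - [0.0006,0.0004,0.0095,0,0.1,0]
    - [0.0006,0.0004,0.0095,0,0.1,0]
    - [0.0006,0.0004,0.0095,0,0.1,0]

```text
t: 6.75
eef_pos: [0.4674, 0.155, 0.0972]
ee_rot: [-0.189, 0.982, 0.0, -0.0]
ft_force: [0.0, -0.5, -0.7]
gripper_width: 0.009
```

Emit:
drive_tool:
  deltas:
    - [0,0,0.0005,0,0,0]
    - [0,0,0.001,0,0,0]
    - [0,0,0.0015,0,0,0]
    - [0,0,0.0015,0,0,0]
    - [0,0,0.0015,0,0,0]

```text
t: 7.25
eef_pos: [0.4673, 0.155, 0.0956]
ee_rot: [-0.189, 0.982, 0.0, -0.0]
ft_force: [0.5, -0.7, -0.5]
gripper_width: 0.0092
```

Emit:
drive_tool:
  deltas:
    - [0,0,0.0005,0,0,0]
    - [0,0,0.001,0,0,0]
    - [0,0,0.001,0,0,0]
    - [0,0,0.001,0,0,0]

```text
t: 7.65
eef_pos: [0.4673, 0.155, 0.0946]
ee_rot: [-0.189, 0.982, 0.0, -0.0]
ft_force: [1.1, -0.8, -0.8]
gripper_width: 0.0089
```

No contact yet, so I'll continue in small steps.

Emit:
drive_tool:
  deltas:
    - [0,0,0.0005,0,0,0]
    - [0,0,0.001,0,0,0]
    - [0,0,0.001,0,0,0]
    - [0,0,0.001,0,0,0]

```text
t: 8.05
eef_pos: [0.4673, 0.155, 0.0936]
ee_rot: [-0.189, 0.982, 0.0, -0.0]
ft_force: [0.2, 0.4, -1.0]
gripper_width: 0.0091
```

Emit:
drive_tool:
  deltas:
    - [0,0,0.0005,0,0,0]
    - [0,0,0.001,0,0,0]
    - [0,0,0.001,0,0,0]
    - [0,0,0.001,0,0,0]

```text
t: 8.45
eef_pos: [0.4673, 0.155, 0.0926]
ee_rot: [-0.189, 0.982, 0.0, -0.0]
ft_force: [0.1, -0.1, -0.8]
gripper_width: 0.0089
```

Emit:
drive_tool:
  deltas:
    - [0,0,0.0005,0,0,0]
    - [0,0,0.001,0,0,0]
    - [0,0,0.001,0,0,0]
    - [0,0,0.001,0,0,0]

```text
t: 8.85
eef_pos: [0.4673, 0.155, 0.0916]
ee_rot: [-0.189, 0.982, 0.0, -0.0]
ft_force: [-0.7, 0.3, -0.4]
gripper_width: 0.0091
```

Emit:
drive_tool:
  deltas:
    - [0,0,0.0005,0,0,0]
    - [0,0,0.001,0,0,0]
    - [0,0,0.001,0,0,0]
    - [0,0,0.001,0,0,0]

```text
t: 9.25
eef_pos: [0.4673, 0.155, 0.0906]
ee_rot: [-0.189, 0.982, 0.0, -0.0]
ft_force: [-0.4, -0.0, -0.6]
gripper_width: 0.0088
```

Emit:
drive_tool:
  deltas:
    - [0,0,0.0005,0,0,0]
    - [0,0,0.001,0,0,0]
    - [0,0,0.001,0,0,0]
    - [0,0,0.001,0,0,0]

```text
t: 9.65
eef_pos: [0.4671, 0.1549, 0.0895]
ee_rot: [-0.189, 0.982, 0.0, -0.001]
ft_force: [-1.6, 0.1, 0.9]
gripper_width: 0.0087
```

Emit:
drive_tool:
  deltas:
    - [0.0003,0,0,0,0,0]
    - [0.0005,0,0,0,0,0]
    - [0.0005,0,0,0,0,0]

```text
t: 9.95
eef_pos: [0.467, 0.1548, 0.0897]
ee_rot: [-0.189, 0.982, 0.0, -0.0]
ft_force: [-2.1, -0.5, -0.3]
gripper_width: 0.0086
```

Emit:
drive_tool:
  deltas:
    - [0,0,0.0003,0,0,0]
    - [0,0,0.0005,0,0,0]
    - [0,0,0.0005,0,0,0]

```text
t: 10.25
eef_pos: [0.4668, 0.1548, 0.0891]
ee_rot: [-0.189, 0.982, 0.0, -0.0]
ft_force: [-0.6, -0.8, 0.3]
gripper_width: 0.0087
```

Emit:
drive_tool:
  deltas:
    - [0,0,0.0003,0,0,0]
    - [0,0,0.0005,0,0,0]
    - [0,0,0.0005,0,0,0]

```text
t: 10.55
eef_pos: [0.4666, 0.1547, 0.0885]
ee_rot: [-0.189, 0.982, 0.0, -0.001]
ft_force: [-2.3, -1.1, 0.8]
gripper_width: 0.0091
```

Run:
```python
from workcell import env,snapshot
import numpy as np
F=[]
for i in range(4):
    snapshot("scene"); o=env.observe(); F.append(np.r_[o["ft_force"],o["moment"]])
print(np.round(F,2),np.mean(F,0).round(2),o["eef_pos"])
```

```text
[[-1.87 -1.23 -0.   -0.21  0.42 -0.06]
 [-2.39 -0.88  1.57 -0.18  0.4  -0.03]
 [-2.89 -0.74  1.12 -0.19  0.46 -0.02]
 [-1.66 -0.92  0.78 -0.22  0.43  0.02]] [-2.2  -0.94  0.87 -0.2   0.43 -0.03] [0.46662518 0.15473265 0.08848881]
```

Emit:
drive_tool:
  deltas:
    - [0.0004,0,0,0,0,0]
    - [0.0008,0,0,0,0,0]
    - [0.0008,0,0,0,0,0]

```text
t: 11.05
eef_pos: [0.4663, 0.1546, 0.0887]
ee_rot: [-0.189, 0.982, 0.0, 0.0]
ft_force: [-0.9, -1.0, -0.2]
gripper_width: 0.0092
```

```bash
cat > f.py <<'E'
from workcell import env,snapshot
import numpy as np
from scipy.spatial.transform import Rotation as Rn
F=[]
for i in range(4):
    snapshot("scene"); o=env.observe(); F.append(np.r_[o["ft_force"],o["moment"]])
m=np.mean(F,0); R=Rn.from_quat(o["ee_rot"]).inv()
print("tool F",R.apply(m[:3]).round(2),"M",R.apply(m[3:]).round(2),o["eef_pos"].round(5),o["t"],"w",o["gripper_width"])
E
python3 f.py
```

```text
tool F [ 0.26 -0.1   0.01] M [-0.01  0.12  0.01] [0.46634 0.15459 0.08873] 11.25 w 0.009311098253526945
```

Emit:
drive_tool:
  deltas:
    - [0,0,0.0004,0,0,0]
    - [0,0,0.0008,0,0,0]
    - [0,0,0.0008,0,0,0]

```text
t: 11.55
eef_pos: [0.4664, 0.1546, 0.0882]
ee_rot: [-0.189, 0.982, 0.0, -0.0]
ft_force: [-0.4, 0.3, 2.1]
gripper_width: 0.009
```

```bash
python3 f.py
```

```text
tool F [ 1.15 -0.4  -2.33] M [0.   0.21 0.  ] [0.46636 0.15455 0.08813] 11.75 w 0.008764927184565572
```

Emit:
drive_tool:
  deltas:
    - [0.0002,0,0.0003,0,0,0]
    - [0.0003,0,0.0006,0,0,0]
    - [0.0003,0,0.0006,0,0,0]

```text
t: 12.05
eef_pos: [0.4663, 0.1545, 0.0878]
ee_rot: [-0.189, 0.982, 0.0, 0.0]
ft_force: [-0.9, -0.7, 4.9]
gripper_width: 0.009
```

```bash
python3 f.py
```

```text
tool F [ 1.06  0.22 -5.18] M [0.02 0.15 0.02] [0.46629 0.1545  0.08775] 12.25 w 0.009238129779401489
```

Emit:
drive_tool:
  deltas:
    - [0.0002,0,0.0003,0,0,0]
    - [0.0002,0,0.0006,0,0,0]
    - [0.0002,0,0.0006,0,0,0]

```text
t: 12.55
eef_pos: [0.4663, 0.1545, 0.0873]
ee_rot: [-0.189, 0.982, 0.0, 0.001]
ft_force: [-0.4, 0.3, 5.4]
gripper_width: 0.0092
```

```bash
python3 f.py
```

```text
tool F [ 0.68 -0.19 -5.26] M [-0.01  0.09 -0.02] [0.46633 0.15446 0.0873 ] 12.75 w 0.009168627205536385
```

Emit:
drive_tool:
  deltas:
    - [0,0,0.0004,0,0,0]
    - [0,0,0.0008,0,0,0]
    - [0,0,0.0008,0,0,0]

```text
t: 13.05
eef_pos: [0.4664, 0.1545, 0.0865]
ee_rot: [-0.189, 0.982, 0.0, 0.001]
ft_force: [0.1, -0.4, 5.1]
gripper_width: 0.009
```

```bash
python3 f.py
```

```text
tool F [-0.51 -0.26 -4.98] M [0.06 0.02 0.01] [0.46626 0.15444 0.0863 ] 13.25 w 0.009252873492267482
```

Emit:
drive_tool:
  deltas:
    - [0,0,0.0004,0,0,0]
    - [0,0,0.0008,0,0,0]
    - [0,0,0.0008,0,0,0]

```text
t: 13.55
eef_pos: [0.4661, 0.1544, 0.0853]
ee_rot: [-0.189, 0.982, 0.0, 0.0]
ft_force: [0.8, 0.1, 4.6]
gripper_width: 0.0092
```

```bash
python3 f.py
```

```text
tool F [-0.61 -0.32 -3.8 ] M [ 0.1  -0.21  0.04] [0.46596 0.15435 0.08514] 13.75 w 0.009031425626132922
```

Emit:
drive_tool:
  deltas:
    - [0,0,0.0005,0,0,0]
    - [0,0,0.001,0,0,0]
    - [0,0,0.001,0,0,0]

```text
t: 14.05
eef_pos: [0.4656, 0.1543, 0.0836]
ee_rot: [-0.189, 0.982, 0.0, -0.0]
ft_force: [2.1, -0.0, 0.8]
gripper_width: 0.0091
```

```bash
python3 f.py
```

```text
tool F [-2.65 -0.38 -0.23] M [ 0.1  -0.54  0.  ] [0.46546 0.15427 0.0835 ] 14.25 w 0.008992765099232945
```

Emit:
drive_tool:
  deltas:
    - [0,0,0.0005,0,0,0]
    - [0,0,0.001,0,0,0]
    - [0,0,0.001,0,0,0]

```text
t: 14.55
eef_pos: [0.4656, 0.1544, 0.0829]
ee_rot: [-0.189, 0.982, 0.0, -0.0]
ft_force: [1.9, 0.8, 0.1]
gripper_width: 0.0087
```

```bash
python3 f.py
```

```text
tool F [-3.07  0.36 -0.16] M [-0.07 -0.52  0.03] [0.46545 0.15441 0.08271] 14.75 w 0.008936502973877535
```

Emit:
drive_tool:
  deltas:
    - [-0.0004,0,0,0,0,0]
    - [-0.0008,0,0,0,0,0]
    - [-0.0008,0,0,0,0,0]

```text
t: 15.05
eef_pos: [0.4659, 0.1546, 0.0827]
ee_rot: [-0.189, 0.982, 0.0, -0.001]
ft_force: [1.0, 1.0, -0.0]
gripper_width: 0.009
```

```bash
python3 f.py
```

```text
tool F [-0.53  0.79  0.46] M [-0.19 -0.16  0.  ] [0.46593 0.15458 0.08268] 15.25 w 0.008968584601520477
```

Emit:
drive_tool:
  deltas:
    - [-0.0002,0,0.0007,0,0,0]
    - [-0.0002,0,0.0014,0,0,0]
    - [-0.0002,0,0.002,0,0,0]
    - [-0.0002,0,0.002,0,0,0]

```text
t: 15.65
eef_pos: [0.4661, 0.1545, 0.0803]
ee_rot: [-0.189, 0.982, 0.0, -0.001]
ft_force: [1.0, -0.1, -4.0]
gripper_width: 0.009
```

```bash
python3 f.py
```

```text
tool F [-0.77 -0.4   5.14] M [ 0.11 -0.24  0.01] [0.46606 0.15447 0.08018] 15.85 w 0.009037451631084902
```

Emit:
drive_tool:
  deltas:
    - [0,0,0.0007,0,0,0]
    - [0,0,0.0014,0,0,0]
    - [0,0,0.002,0,0,0]
    - [0,0,0.002,0,0,0]

```text
t: 16.25
eef_pos: [0.4662, 0.1547, 0.0786]
ee_rot: [-0.189, 0.982, 0.0, -0.001]
ft_force: [-0.1, -0.6, -5.1]
gripper_width: 0.0091
```

```bash
python3 f.py
```

```text
tool F [-0.57 -0.11  5.36] M [ 0.01 -0.05  0.01] [0.4662  0.15465 0.07855] 16.45 w 0.008857884967851243
```

Emit:
drive_tool:
  deltas:
    - [0,0,0.0006,0,0,0]
    - [0,0,0.0012,0,0,0]
    - [0,0,0.0015,0,0,0]
    - [0,0,0.0015,0,0,0]

```text
t: 16.85
eef_pos: [0.4664, 0.1546, 0.0774]
ee_rot: [-0.189, 0.982, 0.0, -0.001]
ft_force: [-1.4, -0.2, -3.3]
gripper_width: 0.0092
```

```bash
python3 f.py
```

```text
tool F [ 1.75 -0.07  4.03] M [ 0.01  0.28 -0.  ] [0.46638 0.15463 0.07742] 17.05 w 0.009174028220520526
```

Emit:
drive_tool:
  deltas:
    - [0,0,0.0005,0,0,0]
    - [0,0,0.001,0,0,0]
    - [0,0,0.001,0,0,0]

```text
t: 17.35
eef_pos: [0.4667, 0.1547, 0.0767]
ee_rot: [-0.189, 0.982, 0.0, -0.0]
ft_force: [-1.1, -0.4, -2.5]
gripper_width: 0.009
```

```bash
python3 f.py
```

```text
tool F [2.43 0.27 2.43] M [ 0.01  0.37 -0.01] [0.4667  0.15474 0.07665] 17.55 w 0.008772084220850445
```

Emit:
drive_tool:
  deltas:
    - [0.0003,0,0.0003,0,0,0]
    - [0.0006,0,0.0006,0,0,0]
    - [0.0006,0,0.0008,0,0,0]
    - [0.0006,0,0.0008,0,0,0]

```text
t: 17.95
eef_pos: [0.4666, 0.1546, 0.0762]
ee_rot: [-0.189, 0.982, 0.0, 0.0]
ft_force: [-0.1, -0.2, -1.1]
gripper_width: 0.009
```

```bash
python3 f.py
```

```text
tool F [-0.29  0.23  0.61] M [ 0.02  0.02 -0.  ] [0.46649 0.1546  0.07611] 18.15 w 0.008900672914461566
```

Emit:
drive_tool:
  deltas:
    - [0,0,0.0003,0,0,0]
    - [0,0,0.0006,0,0,0]
    - [0,0,0.0006,0,0,0]

```text
t: 18.45
eef_pos: [0.4666, 0.1546, 0.0759]
ee_rot: [-0.189, 0.982, 0.0, 0.0]
ft_force: [-0.4, -1.1, 4.6]
gripper_width: 0.0087
```

```bash
python3 f.py
```

```text
tool F [ 0.52  0.33 -4.9 ] M [-0.    0.21 -0.01] [0.46655 0.15459 0.07582] 18.65 w 0.008892916480021681
```

Emit:
drive_tool:
  deltas:
    - [0,0,-0.0006,0,0,0]
    - [0,0,-0.0006,0,0,0]

```text
t: 18.85
eef_pos: [0.4664, 0.1546, 0.0759]
ee_rot: [-0.189, 0.982, 0.0, 0.0]
ft_force: [0.7, -0.3, 3.2]
gripper_width: 0.0089
```

Emit:
drive_tool:
  deltas:
    - [0,0,0,0,0,0]
    - [0,0,0,0,0,0]
    - [0,0,0,0,0,0]
    - [0,0,0,0,0,0]
    - [0,0,0,0,0,0]
    - [0,0,0,0,0,0]
  jaw: -0.2

```text
t: 19.45
eef_pos: [0.466, 0.1545, 0.0757]
ee_rot: [-0.189, 0.982, 0.0, -0.0]
ft_force: [-0.2, -0.3, -0.1]
gripper_width: 0.0341
```

Run:
```python
from h import *
from workcell import env,snapshot
s=snapshot("scene"); np.savez("pics/scene6.npz",**s)
cv2.imwrite("pics/scene6.png",cv2.resize(s["pixels"][150:270,280:410,::-1],None,fx=4.5,fy=4.5,interpolation=cv2.INTER_CUBIC))
o=env.observe();print(o["eef_pos"],o["ft_force"],o["gripper_width"])
```

```text
[0.46598545 0.15447039 0.07570188] [-0.3160973  -0.67392364 -0.19339542] 0.034439690701358286
```

View pics/scene6.png

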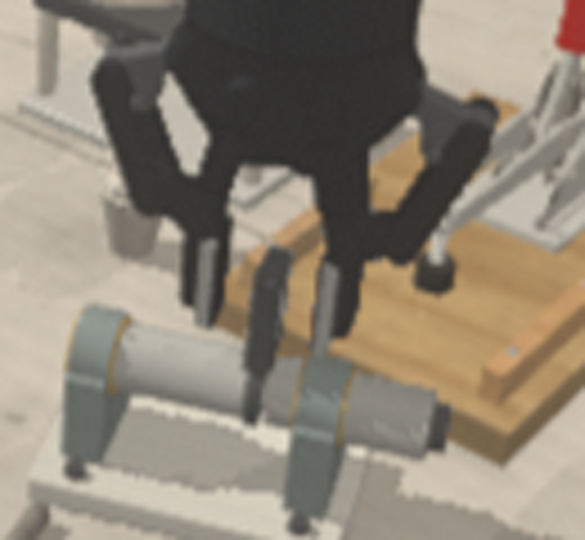

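Emit:
drive_tool:
  deltas:
    - [0,0,-0.005,0,0,0]
    - [0,0,-0.02,0,0,0]
    - [0,0,-0.045,0,0,0]
    - [0,0,-0.075,0,0,0]
    - [0,0,-0.1,0,0,0]
    - [0,0,-0.12,0,0,0]
    - [0,0,-0.12,0,0,0]
    - [0,0,-0.12,0,0,0]
    - [0,0,-0.12,0,0,0]

```text
t: 20.4
eef_pos: [0.4653, 0.1543, 0.1945]
ee_rot: [-0.189, 0.982, 0.0, -0.001]
ft_force: [0.2, 0.1, 0.1]
gripper_width: 0.0342
```

Run:
```python
from h import *
from workcell import env,snapshot
for n in ("scene","top"):
    s=snapshot(n); np.savez(f"pics/{n}7.npz",**s)
    cv2.imwrite(f"pics/{n}7.png",cv2.resize(s["pixels"][150:270,(280 if n=="scene" else 250):410,::-1],None,fx=4.5,fy=4.5,interpolation=cv2.INTER_CUBIC))
o=env.observe();print(o["eef_pos"],o["ft_force"],o["gripper_width"],np.abs(o["dq"]).max())
X=cloud(load("scene7")).reshape(-1,3)
a0=np.array([.45674,.17896]);d=np.array([.37486,-.92708]);r=X[:,:2]-a0;S=r@d;c=r@[-d[1],d[0]]
k=(S>.01)&(S<.038)&(abs(c)<.025)&(X[:,2]>.07)&(X[:,2]<.13)
P=X[k];print(len(P),"ztop",np.sort(P[:,2])[-6:].round(4),"s",np.quantile(S[k],[.02,.5,.98]).round(4),"c",np.quantile(c[k],[.02,.5,.98]).round(4))
for lo in np.arange(.03,.11,.008):
    k2=(S>.015)&(S<.036)&(abs(c)<.025)&(X[:,2]>lo)&(X[:,2]<lo+.008)
    if k2.sum(): print(lo.round(3),k2.sum(),"s med",np.median(S[k2]).round(4),"c",c[k2].min().round(4),c[k2].max().round(4))
```

```text
[0.4652218  0.15424987 0.19414814] [ 0.29682098 -0.02598269  0.52396374] 0.03424573950802775 0.003394179896407961
201 ztop [0.1056 0.1056 0.1058 0.1061 0.1062 0.1067] s [0.0204 0.0264 0.0308] c [-0.013 -0.01   0.009]
0.038 19 s med 0.0273 c -0.0149 -0.0058
0.046 53 s med 0.0265 c -0.0162 -0.0079
0.054 84 s med 0.0262 c -0.0139 0.0066
0.062 37 s med 0.0277 c -0.0124 0.0074
0.07 35 s med 0.0271 c -0.0128 0.0052
0.078 30 s med 0.0269 c -0.0133 0.0086
0.086 36 s med 0.0274 c -0.0131 0.0063
0.094 39 s med 0.0267 c -0.0145 0.009
0.102 61 s med 0.0257 c -0.0125 0.0109
```

View pics/scene7.png

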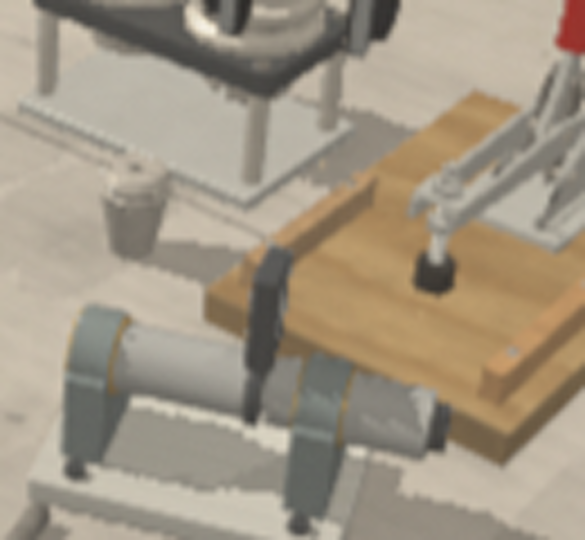

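View pics/top7.png

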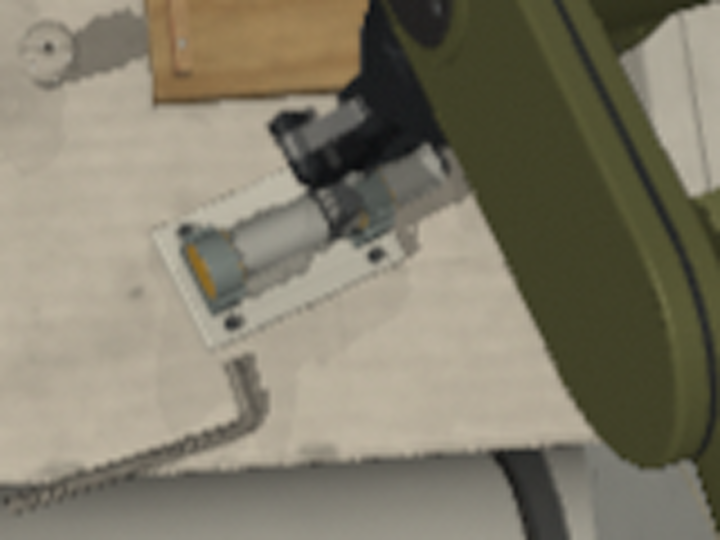

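```bash
python3 -c "
from workcell import env
print(env.hand_in())"
```

```text
the job is handed in; nothing more can be done
None
```

The clip is out of its stand, snapped into the shaft groove and released. The job was handed in at about 20.5 s of the 64 s allowed; `env.hand_in()` reports no verdict.

- **Groove search:** I lowered the clip over the groove position measured by camera, in 0.5 mm steps. It went past full-shaft height with no contact. It first touched at about the height expected for the groove root.
- **Snap:** I corrected the sideways position from the contact forces. The jaws gave way at a net push of about 6 N, then pulled the clip down with about 5 N. The throat met the root with the tool at 75.8 mm, against 75.7 mm expected for fully home. I eased the press off a little, opened the fingers and raised the arm clear.
- **Last checks:**
  - The pictures show the clip upright in the groove, with the robot about 0.1 m above it and only noise on the force reading.
  - The tab's highest depth points read 105.6 to 106.7 mm, against 105 mm nominal. The same camera read the tab's top in the stand up to about 1 mm high, so I take it as home.
- **Disagreements and gaps:**
  - Before the search, the two cameras differed by about 2–3 mm on where the groove lies along the shaft, and by about 1 mm across it; touch settled both.
  - The peak clip-on-shaft contact force isn't shown directly; I only had the wrist force, which stayed below about 6 N in the readings I took.
  - I didn't measure whether the other bench items had shifted, but no move went near them.

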